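# Index the specimen carriage by half a turn of its slack handwheel

### The job

Move the carriage that holds the round steel bar on by half a turn: turn its handwheel clockwise (seen from above) by the red crank handle, never pushing the carriage itself. The drive has a lot of lost motion, so take up the slack until the carriage just begins to move and count the half turn only from there. Leave the handwheel of the drive with the copper slab alone, and let go when done.

Things in the scene. Friction and masses are not known exactly. Their poses are not given: they have to be found in the camera images.
- drive: The drive to use, fixed: green plate 395x130x12 mm, handwheel at its near end, then a carriage on rails with a polished round steel bar (32 mm thick, 110 long, crosswise on a black V-block, top 85 mm above bench). Origin: on the wheel's vertical axis at bench height; plate spans x -75 to 320 mm. x: along the rails, away from the robot (up to 13 deg askew); z up. Black scale marks every 10 mm.
- crank (a point): Centre of the top face of that wheel's red crank handle: an upright cylinder 18 mm across, 42 mm tall, top 155 mm above the bench, its axis 55 mm from the wheel's axis. It spins freely on its pin, so a gripper can go round without changing its heading. It stands on a black rim (55 mm radius, 14 mm thick, rim top 107 mm and hub top 110 mm above the bench).
- carriage (a joint): Travel of that carriage (m): 0 at start, grows away from the robot as the wheel turns clockwise seen from above. A rack drives it: 0.100 per real turn, so half a turn is 0.050; stops at -0.02 and 0.10. The wheel first turns idly clockwise, almost without resistance, by 50 to 105 degrees (it varies); then the handle needs about 3 to 5 N. All stays where it is left.
- spare_crank (a point): Centre of the top face of the red crank handle on the other, otherwise identical drive, whose carriage holds a flat copper slab (75 x 80 x 28 mm). That wheel is not to be turned. The two drives stand side by side, either one on the left.

How it is judged:
By the outcome, as a careful person would: the job done as asked, in the order asked, and still so for the second after the job is handed in, with the robot touching nothing.
It also fails if it takes over 42 s, if anything falls off the work surface, if the arm or the gripper's body presses on something with over 40 N, if the wrist force passes 120 N, or if a joint passes its speed limit or range.

### The arm

A 7-joint arm with a two-finger parallel gripper is mounted at the origin on the work surface. World frame = base frame: x ahead of the robot, y to its left, z up, the work surface at z = 0. Lengths are in m, angles in rad, forces in N, time in s.
With the tool pointing down it reaches from about 0.425 to 0.875 m from the base axis. Payload 9.9 kg.
Tool frame: the origin (TCP) lies midway between the tips of the shut fingers; the grasp point (between the pads) lies 19 mm behind it (r.grip_depth is the distance from the TCP to the grasp point, in m); z points along the fingers, y is the line along which they close (so a half turn about z gives the same grasp; the last joint's range is limited). The gripper opens to 85 mm and grips with 20 to 120 N. Pads are 22 mm wide; open, the fingers measure 114 mm over their backs; the gripper's body (76 mm by 85 mm) begins 54 mm behind the grasp point. The pads swing forward as they close: fully open they stand 13 mm farther back than shut.
Start: joints at [1.238, 0.576, 0.025, 1.437, -0.015, 1.129, -0.057], TCP at [0.166, -0.654, 0.231] pointing down, gripper open.
Joint ranges: [-2.76, 2.76], [-0.34, 2.15], [-1.52, 1.57], [0.19, 2.46], [-1.09, 4.23], [0.17, 1.99], [-2.82, 2.82]. Speed limits (rad/s): [2.22, 2.22, 3.01, 3.01, 3.14, 3.14, 3.14].

### API

Orientations are given as a rotation vector (axis times angle).
In Python, from plant import r gives the robot as it stands.
- The arm moves only by the tool play_rows, never from a script. Its argument "steps" is a list of rows, each an object with "grip": the finger opening in cm, from 0 to 8.54; "offset": the shift along the tool's x, y, z in cm, a list of three; "twist": the turn, a rotation vector about the tool's x, y, z in rad, a list of three. In form: [{"grip": grip, "offset": [dx, dy, dz], "twist": [rx, ry, rz]}, ...]. A call has 1 to 10 rows; each row shifts and turns the commanded pose from where the row before left it, along the tool's axes as they then stand; what a row does not reach is not made up. A row lasts 1/10 s, in which the tool goes at most 50 mm and 8.59 degrees, less where a joint would pass 70% of its speed; a pose out of reach is approached as far as the arm can. A call is refused whole if a number of a shift passes 5 or a number of a turn 0.15, either way. A call with a gripper value outside its range is refused whole. The fingers move at their own pace and stop on an object; "newtons" is the grip in N (left out, the last holds). Time passes only in rows, so rows that do not move let the fingers close. It gives the time, the measured TCP pose, the force, the opening and the grip force at its end, in the units of the state.
- r.get_state(): the state, without advancing time (a new reading comes with each control period).
- r.camera(name): name is "scene" or "top" or "wrist"; returns the picture (480x640x3 uint8, red, green, blue); there is no depth.
- r.calibration(name): a dict with "intrinsics" (3x3 intrinsics, pixels), "k1" (the pictures are not rectified: a ray, as slopes to the right and down, at radius r is drawn at 1 + k1 r^2 times it, then the intrinsics apply), "origin" and "orientation" of the camera in the world. Camera axes: x right, y down, z forward; pixel columns grow to the right and rows downward; lengths in m; the calibration is good to about 2 mm. A picture is of the moment at which its call begins: read the wrist's pose just before it. calibration takes no time and is no camera call; for the wrist camera it gives the pose at the moment of the call.
- r.hand_in(): hands the job in; it is judged then, once.
The state is a dict: "time": time; "qpos": joint angles; "joint_velocities": joint speeds; "joint_efforts": joint torques, N m; "position": TCP position; "tcp_rot": TCP orientation; "force": force on the tool from outside, world axes, zero at the start; "ft_torque": the same for the moment, N m; "width": finger opening in m; "gripper_force": force on a finger pad.
Only numpy, scipy, OpenCV 4.12 (cv2) and the standard library are available. Lean on these libraries where they do the work, as an engineer would, in place of code of your own. Each camera call takes 0.05 s, during which the arm holds its last target. There are 200 camera calls.

## Working session

There is one attempt and no reset: what is moved stays moved. The work goes in short steps, Python scripts to look and compute and a tool call to move; the robot and the scene stay as the last step left them, time stands still between calls to the robot, and variables do not carry over. Pictures are saved under pics/ and viewed, at most 10 in all, crops included, and the job is handed in when it is done.

Besides the shell and the picture viewer there is one more tool, called after ">>>" as name(argument=value, ...) on one line, values as JSON. play_rows: Moves the arm, as the interface text tells. Its arguments: {"type":"object","properties":{"steps":{"type":"array"},"newtons":{"type":"number"}},"required":["steps"]}

```bash
mkdir -p pics; ls
python3 - <<'E'
from plant import r
import cv2
for n in("top","scene"):
    cv2.imwrite(f"pics/{n}0.png",r.camera(n)[:,:,::-1])
    c=r.calibration(n);print(n,c)
s=r.get_state();print(s)
E
```

```text
pics
top {'intrinsics': array([[444.36148222,   0.        , 326.03246965],
       [  0.        , 444.36148222, 239.67422184],
       [  0.        ,   0.        ,   1.        ]]), 'k1': -0.09544915358137396, 'origin': array([0.42323599, 0.02294781, 0.90093448]), 'orientation': array([-2.11607802,  2.09599494, -0.23621017])}
scene {'intrinsics': array([[623.04047794,   0.        , 325.25953489],
       [  0.        , 623.04047794, 234.54763577],
       [  0.        ,   0.        ,   1.        ]]), 'k1': -0.0263542900160112, 'origin': array([1.15238445, 0.3672932 , 0.71889511]), 'orientation': array([-1.22030719, -2.24820635,  0.98108977])}
{'time': 0.1, 'qpos': array([ 1.23821439,  0.57647997,  0.02485977,  1.43782374, -0.01497293,
        1.12899368, -0.05648071]), 'joint_velocities': array([-7.06972230e-04, -2.13827577e-03, -1.29989944e-03, -2.11732663e-03,
       -8.52250875e-04, -6.33531993e-05,  1.28565265e-03]), 'joint_efforts': array([ 4.60328272e-03, -7.67308545e+01,  2.25706279e+00, -2.86605567e+01,
        1.57186389e-02,  8.59386666e-03, -2.48002868e-05]), 'position': array([ 0.16609276, -0.6538291 ,  0.2305078 ]), 'tcp_rot': array([-3.11582924e+00, -3.89676307e-01,  4.66495395e-04]), 'force': array([-0.09645305,  0.26789499, -0.59702794]), 'ft_torque': array([-0.02414288,  0.00157093, -0.02038198]), 'gripper_force': 0.0, 'width': 0.08506147100069703}
```

View pics/top0.png

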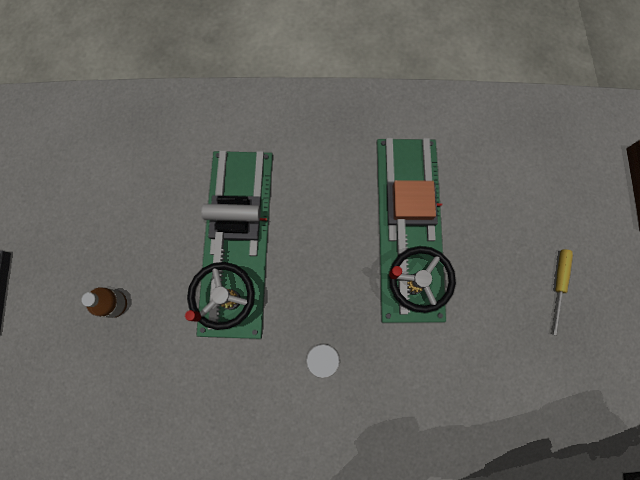

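View pics/scene0.png

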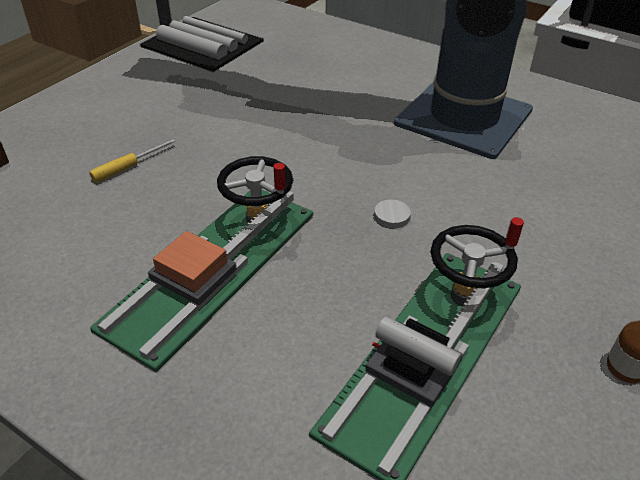

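The steel-bar drive is on the left (+y): in the top view its hub is at (221,295), crank top (191,316), plate corners (214,152), (272,153), (262,338), (197,336). In the scene view its crank top is at (516,222). The copper-slab drive is on the right.

```bash
cat > h.py <<'E'
import numpy as np, cv2
from scipy.spatial.transform import Rotation as R
def p2w(c,uv,z):
    K=c["intrinsics"]; d=np.array([c["k1"],0,0,0.])
    # r_d = r(1+k1 r^2): OpenCV's model
    n=cv2.undistortPoints(np.array([[uv]],float),K,d)[0,0]
    v=R.from_rotvec(c["orientation"]).apply([n[0],n[1],1]); o=c["origin"]
    return o+v*(z-o[2])/v[2]
def w2p(c,P):
    Rm=R.from_rotvec(c["orientation"]).inv(); 
    return cv2.projectPoints(np.atleast_2d(Rm.apply(np.atleast_2d(P)-c["origin"])),np.zeros(3),np.zeros(3),c["intrinsics"],np.array([c["k1"],0,0,0.]))[0][:,0]
E
python3 - <<'E'
from plant import r
from h import *
c=r.calibration("top"); s=r.calibration("scene")
f=lambda u,z,k=c:np.round(p2w(k,u,z),4)
a,b,d,e=[f(u,.012) for u in((214,152),(272,153),(262,338),(197,336))]
print("corners",a,b,d,e)
far=(a+b)/2;near=(d+e)/2;ax=far-near;L=np.linalg.norm(ax);W=(np.linalg.norm(a-b),np.linalg.norm(d-e))
yaw=np.arctan2(ax[1],ax[0]);print("L",L,"W",W,"yaw",np.degrees(yaw),"axis from plate",near+ax/L*.075)
print("hub",f((221,295),.11),f((474,254),.11,s))
print("crank",f((190.5,316),.155),f((516,222),.155,s))
print("spare",f((424,279),.11),f((397,271),.155))
for n in("top","scene"):
    im=cv2.cvtColor(cv2.imread(f"pics/{n}0.png"),cv2.COLOR_BGR2HSV)
    m=((im[...,0]<8)|(im[...,0]>172))&(im[...,1]>170)&(im[...,2]>70)
    k,_,st,ce=cv2.connectedComponentsWithStats(m.astype(np.uint8))
    for i in range(1,k):
        if st[i,4]>25: print(n,st[i],ce[i])
E
```

```text
corners [0.8147 0.2657 0.012 ] [0.8128 0.1395 0.012 ] [0.4233 0.1454 0.012 ] [0.4249 0.2747 0.012 ]
L 0.3897212144597725 W (np.float64(0.12621430188374055), np.float64(0.1293098990796915)) yaw -1.0953459635789151 axis from plate [0.4990863  0.20861628 0.012     ]
hub [0.4975 0.2081 0.11  ] [0.504  0.2118 0.11  ]
crank [0.4573 0.2473 0.155 ] [0.4598 0.2474 0.155 ]
spare [ 0.5298 -0.1554  0.11  ] [ 0.5372 -0.0995  0.155 ]
top [392 266  10  10  77] [396.61038961 270.53246753]
top [186 310   9  11  69] [189.72463768 315.07246377]
scene [273 163  12   7  64] [278.5     165.71875]
scene [511 218  13   8  76] [517.14473684 221.27631579]
```

Checks hold: plate 390x128 mm, crank to axis 56 mm. The axis is at about (0.499, 0.2085), the crank at (0.4585, 0.2475), i.e. 136° around it. I'll turn the tool first so that tool x = world y and tool y = world x.

>>> play_rows(steps=[{"grip":8.5,"offset":[0,0,0],"twist":[0,0,-0.147]},{"grip":8.5,"offset":[0,0,0],"twist":[0,0,-0.147]},{"grip":8.5,"offset":[0,0,0],"twist":[0,0,-0.147]},{"grip":8.5,"offset":[0,0,0],"twist":[0,0,-0.147]},{"grip":8.5,"offset":[0,0,0],"twist":[0,0,-0.147]},{"grip":8.5,"offset":[0,0,0],"twist":[0,0,-0.147]},{"grip":8.5,"offset":[0,0,0],"twist":[0,0,-0.147]},{"grip":8.5,"offset":[0,0,0],"twist":[0,0,-0.147]},{"grip":8.5,"offset":[0,0,0],"twist":[0,0,-0.147]}])

```text
time: 1.0
position: [0.166, -0.654, 0.2308]
tcp_rot: [-2.213, -2.229, -0.001]
force: [0.5, -0.1, -0.7]
width: 0.085
gripper_force: 0.0
```

>>> play_rows(steps=[{"grip":8.5,"offset":[4,4,0],"twist":[0,0,0]},{"grip":8.5,"offset":[4,4,0],"twist":[0,0,0]},{"grip":8.5,"offset":[4,4,0],"twist":[0,0,0]},{"grip":8.5,"offset":[4,4,0],"twist":[0,0,0]},{"grip":8.5,"offset":[4,4,0],"twist":[0,0,0]},{"grip":8.5,"offset":[4,4,0],"twist":[0,0,0]},{"grip":8.5,"offset":[4,4,0],"twist":[0,0,0]},{"grip":8.5,"offset":[4,2,0],"twist":[0,0,0]},{"grip":8.5,"offset":[4,1,0],"twist":[0,0,0]},{"grip":8.5,"offset":[4,1,0],"twist":[0,0,0]}])

```text
time: 2.0
position: [0.4537, -0.2845, 0.2309]
tcp_rot: [-2.219, -2.223, -0.0]
force: [1.0, -0.3, -0.2]
width: 0.0853
gripper_force: 0.0
```

>>> play_rows(steps=[{"grip":8.5,"offset":[4,0,0],"twist":[0,0,0]},{"grip":8.5,"offset":[4,0,0],"twist":[0,0,0]},{"grip":8.5,"offset":[4,0,0],"twist":[0,0,0]},{"grip":8.5,"offset":[4,0,0],"twist":[0,0,0]},{"grip":8.5,"offset":[4,0,0],"twist":[0,0,0]},{"grip":8.5,"offset":[4,0,0],"twist":[0,0,0]},{"grip":8.5,"offset":[4,0,0],"twist":[0,0,0]},{"grip":8.5,"offset":[4,0,0],"twist":[0,0,0]},{"grip":8.5,"offset":[4,0,0],"twist":[0,0,0]},{"grip":8.5,"offset":[4,0,0],"twist":[0,0,0]}])

```text
time: 3.0
position: [0.4526, 0.115, 0.2312]
tcp_rot: [2.221, 2.222, -0.0]
force: [1.0, 0.2, 0.6]
width: 0.0849
gripper_force: 0.0
```

>>> play_rows(steps=[{"grip":8.5,"offset":[3,0,0],"twist":[0,0,0]},{"grip":8.5,"offset":[3,0,0],"twist":[0,0,0]},{"grip":8.5,"offset":[0,0,0],"twist":[0,0,0]},{"grip":8.5,"offset":[0,0,0],"twist":[0,0,0]}])

```text
time: 3.4
position: [0.4525, 0.1738, 0.231]
tcp_rot: [-2.218, -2.224, 0.001]
force: [0.1, 0.6, 0.3]
width: 0.0848
gripper_force: 0.0
```

>>> play_rows(steps=[{"grip":8.5,"offset":[3.7,0.3,0],"twist":[0,0,0]},{"grip":8.5,"offset":[3.7,0.3,0],"twist":[0,0,0]},{"grip":8.5,"offset":[0,0,0],"twist":[0,0,0]},{"grip":8.5,"offset":[0,0,0],"twist":[0,0,0]}])

```text
time: 3.8
position: [0.4588, 0.2467, 0.2309]
tcp_rot: [2.22, 2.223, -0.002]
force: [-0.1, 0.4, 0.6]
width: 0.0851
gripper_force: 0.0
```

Run:
```python
from plant import r
from h import *
c=r.calibration("wrist"); im=r.camera("wrist")[:,:,::-1].copy(); cv2.imwrite("pics/w1.png",im)
print(r.get_state()["position"],r.get_state()["qpos"],c["origin"])
h=cv2.cvtColor(im,cv2.COLOR_BGR2HSV)
m=((h[...,0]<8)|(h[...,0]>172))&(h[...,1]>170)&(h[...,2]>70)
k,_,st,ce=cv2.connectedComponentsWithStats(m.astype(np.uint8))
for i in range(1,k):
    if st[i,4]>25: print(st[i],ce[i],p2w(c,ce[i],.155))
```

```text
[0.45889985 0.24584985 0.23090442] [-0.1750418   0.38684551 -0.57064419  1.8273567   0.24546495  0.99943217
 -0.84662543] [0.45968625 0.32763543 0.37306115]
[304 227  27  40 746] [317.26675603 249.20509383] [0.45928148 0.25357736 0.155     ]
[513 304   5   7  30] [514.93333333 306.8       ] [0.58698488 0.21469281 0.155     ]
```

View pics/w1.png

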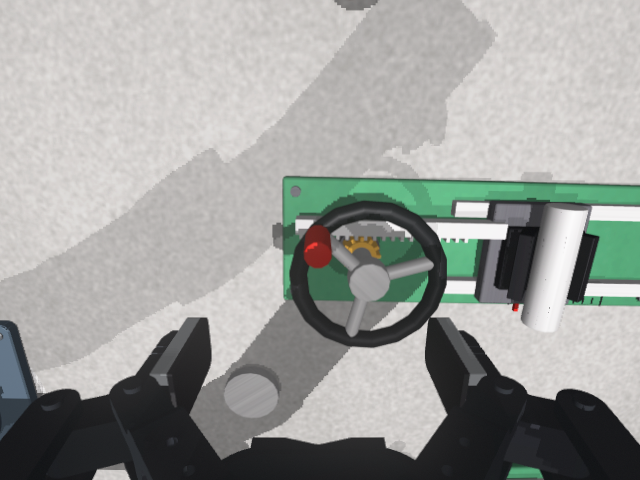

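The wrist view shows the handle's top face at about (317,254), hub at (370,281), and the bar's carriage at the right. Handle lies between the open fingers along the closing line; descend.

Run:
```python
from plant import r
from h import *
c=r.calibration("wrist")
print(p2w(c,(317,254),.155),p2w(c,(370,281),.11),p2w(c,(369,273),.1))
```

```text
[0.45925921 0.24955626 0.155     ] [0.49920488 0.21202443 0.11      ] [0.49961292 0.21443204 0.1       ]
```

>>> play_rows(steps=[{"grip":8.5,"offset":[0.2,0,3],"twist":[0,0,0]},{"grip":8.5,"offset":[0,0,3],"twist":[0,0,0]},{"grip":8.5,"offset":[0,0,3],"twist":[0,0,0]},{"grip":8.5,"offset":[0,0,1.5],"twist":[0,0,0]},{"grip":8.5,"offset":[0,0,0.4],"twist":[0,0,0]},{"grip":8.5,"offset":[0,0,0],"twist":[0,0,0]},{"grip":8.5,"offset":[0,0,0],"twist":[0,0,0]}])

```text
time: 4.55
position: [0.4595, 0.2492, 0.1232]
tcp_rot: [2.221, 2.221, 0.002]
force: [-0.5, 0.0, 0.1]
width: 0.0849
gripper_force: 0.0
```

>>> play_rows(steps=[{"grip":1.5,"offset":[0,0,0],"twist":[0,0,0]},{"grip":1.5,"offset":[0,0,0],"twist":[0,0,0]},{"grip":1.5,"offset":[0,0,0],"twist":[0,0,0]},{"grip":1.5,"offset":[0,0,0],"twist":[0,0,0]},{"grip":1.5,"offset":[0,0,0],"twist":[0,0,0]},{"grip":1.5,"offset":[0,0,0],"twist":[0,0,0]},{"grip":1.5,"offset":[0,0,0],"twist":[0,0,0]},{"grip":1.5,"offset":[0,0,0],"twist":[0,0,0]}], newtons=35)

```text
time: 5.35
position: [0.4588, 0.2499, 0.1225]
tcp_rot: [-2.22, -2.223, -0.001]
force: [-1.4, 0.7, 5.1]
width: 0.017
gripper_force: 34.1
```

Run:
```python
import numpy as np
t=np.radians(np.arange(135.7,-170,-10)); p=5.5*np.c_[np.sin(t),np.cos(t)]
for a,d in zip(np.degrees(t),np.diff(p,axis=0)): print(round(a-10,1),np.round(d,2).tolist())
```

```text
125.7 [0.63, 0.73]
115.7 [0.49, 0.82]
105.7 [0.34, 0.9]
95.7 [0.18, 0.94]
85.7 [0.01, 0.96]
75.7 [-0.15, 0.95]
65.7 [-0.32, 0.9]
55.7 [-0.47, 0.84]
45.7 [-0.61, 0.74]
35.7 [-0.73, 0.63]
25.7 [-0.82, 0.49]
15.7 [-0.9, 0.34]
5.7 [-0.94, 0.18]
-4.3 [-0.96, 0.01]
-14.3 [-0.95, -0.15]
-24.3 [-0.9, -0.32]
-34.3 [-0.84, -0.47]
-44.3 [-0.74, -0.61]
-54.3 [-0.63, -0.73]
-64.3 [-0.49, -0.82]
-74.3 [-0.34, -0.9]
-84.3 [-0.18, -0.94]
-94.3 [-0.01, -0.96]
-104.3 [0.15, -0.95]
-114.3 [0.32, -0.9]
-124.3 [0.47, -0.84]
-134.3 [0.61, -0.74]
-144.3 [0.73, -0.63]
-154.3 [0.82, -0.49]
-164.3 [0.9, -0.34]
```

>>> play_rows(steps=[{"grip":1.5,"offset":[0.63,0.73,0],"twist":[0,0,0]},{"grip":1.5,"offset":[0.49,0.82,0],"twist":[0,0,0]},{"grip":1.5,"offset":[0,0,0],"twist":[0,0,0]},{"grip":1.5,"offset":[0,0,0],"twist":[0,0,0]}])

```text
time: 5.75
position: [0.4749, 0.2612, 0.1225]
tcp_rot: [2.221, 2.222, 0.002]
force: [0.5, 1.5, 6.3]
width: 0.017
gripper_force: 34.4
```

>>> play_rows(steps=[{"grip":1.5,"offset":[0.34,0.9,0],"twist":[0,0,0]},{"grip":1.5,"offset":[0.18,0.94,0],"twist":[0,0,0]},{"grip":1.5,"offset":[0,0,0],"twist":[0,0,0]},{"grip":1.5,"offset":[0,0,0],"twist":[0,0,0]}])

```text
time: 6.15
position: [0.4936, 0.2661, 0.1225]
tcp_rot: [2.221, 2.222, 0.002]
force: [-0.1, 0.1, 5.7]
width: 0.0172
gripper_force: 34.5
```

```bash
cat > trk.py <<'E'
from plant import r
from h import *
import sys
def track(tag,show=True):
    """carriage travel [mm] from LK flow of carriage features, assuming z=.06, scene camera"""
    cur=r.camera("scene")[:,:,::-1].copy(); cv2.imwrite(f"pics/s_{tag}.png",cur)
    ref=cv2.cvtColor(cv2.imread("pics/scene0.png"),cv2.COLOR_BGR2GRAY); g=cv2.cvtColor(cur,cv2.COLOR_BGR2GRAY)
    m=np.zeros_like(ref); cv2.fillPoly(m,[np.array([(372,345),(382,316),(462,345),(458,368),(430,398),(368,372)])],255)
    p=cv2.goodFeaturesToTrack(ref,60,.03,4,mask=m)
    q,st,_=cv2.calcOpticalFlowPyrLK(ref,g,p,None,winSize=(15,15),maxLevel=3)
    b,sb,_=cv2.calcOpticalFlowPyrLK(g,ref,q,None,winSize=(15,15),maxLevel=3)
    ok=(st[:,0]==1)&(np.linalg.norm((b-p)[:,0],axis=1)<.3)
    c=r.calibration("scene"); yaw=np.radians(-1.1)
    e=np.array([np.cos(yaw),np.sin(yaw),0])
    d=np.array([(p2w(c,v,.06)-p2w(c,u,.06))@e for u,v in zip(p[ok,0],q[ok,0])])*1e3
    px=np.linalg.norm((q-p)[ok,0],axis=1)
    print(tag,"n",ok.sum(),"mm median",np.round(np.median(d),2),"quart",np.round(np.percentile(d,[25,75]),2),"px",np.round(np.median(px),2))
if __name__=="__main__": track(sys.argv[1])
E
python3 trk.py a
```

```text
a n 22 mm median -0.06 quart [-0.15  0.02] px 0.16
```

View pics/s_a.png

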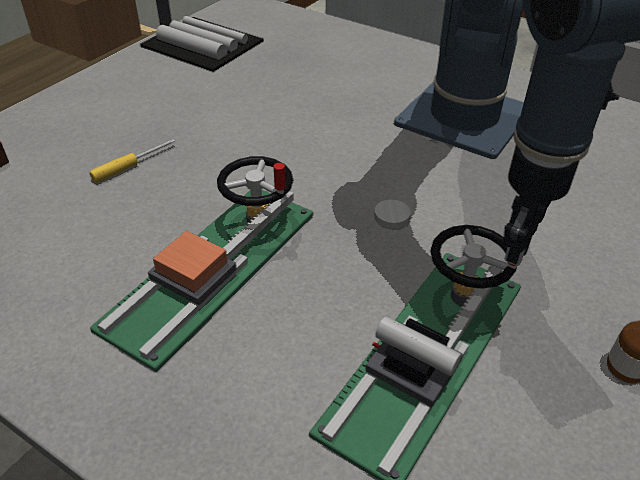

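Carriage clearly visible in the scene view (bar about (418,345)) and unmoved; the handle is gripped at (520,235). Go on in small steps.

>>> play_rows(steps=[{"grip":1.5,"offset":[0.01,0.96,0],"twist":[0,0,0]},{"grip":1.5,"offset":[0,0,0],"twist":[0,0,0]},{"grip":1.5,"offset":[0,0,0],"twist":[0,0,0]}])

```text
time: 6.5
position: [0.5032, 0.266, 0.1225]
tcp_rot: [2.221, 2.221, 0.001]
force: [0.3, 0.0, 5.6]
width: 0.0172
gripper_force: 34.5
```

```bash
python3 trk.py b50
```

```text
b50 n 22 mm median -0.06 quart [-0.15  0.02] px 0.17
```

>>> play_rows(steps=[{"grip":1.5,"offset":[-0.15,0.95,0],"twist":[0,0,0]},{"grip":1.5,"offset":[0,0,0],"twist":[0,0,0]},{"grip":1.5,"offset":[0,0,0],"twist":[0,0,0]}])

```text
time: 6.85
position: [0.5126, 0.2643, 0.1225]
tcp_rot: [2.221, 2.221, 0.001]
force: [0.7, -0.2, 5.9]
width: 0.0168
gripper_force: 34.6
```

```bash
python3 trk.py b60
```

```text
b60 n 22 mm median -0.03 quart [-0.15  0.2 ] px 0.18
```

>>> play_rows(steps=[{"grip":1.5,"offset":[-0.32,0.9,0],"twist":[0,0,0]},{"grip":1.5,"offset":[0,0,0],"twist":[0,0,0]},{"grip":1.5,"offset":[0,0,0],"twist":[0,0,0]}])

```text
time: 7.2
position: [0.5216, 0.2609, 0.1225]
tcp_rot: [2.221, 2.221, 0.001]
force: [-0.0, -1.0, 6.3]
width: 0.0169
gripper_force: 34.6
```

```bash
python3 trk.py b70
```

```text
b70 n 21 mm median -0.02 quart [-0.17  0.28] px 0.24
```

>>> play_rows(steps=[{"grip":1.5,"offset":[-0.47,0.84,0],"twist":[0,0,0]},{"grip":1.5,"offset":[0,0,0],"twist":[0,0,0]},{"grip":1.5,"offset":[0,0,0],"twist":[0,0,0]}])

```text
time: 7.55
position: [0.5299, 0.2561, 0.1225]
tcp_rot: [2.221, 2.221, 0.0]
force: [-0.3, -1.5, 7.9]
width: 0.0171
gripper_force: 34.7
```

```bash
python3 trk.py b80
```

```text
b80 n 17 mm median -0.05 quart [-0.13  0.05] px 0.23
```

>>> play_rows(steps=[{"grip":1.5,"offset":[-0.61,0.74,0],"twist":[0,0,0]},{"grip":1.5,"offset":[0,0,0],"twist":[0,0,0]},{"grip":1.5,"offset":[0,0,0],"twist":[0,0,0]}])

```text
time: 7.9
position: [0.5372, 0.2498, 0.1224]
tcp_rot: [2.221, 2.221, -0.0]
force: [0.3, -1.5, 6.9]
width: 0.0169
gripper_force: 34.7
```

```bash
python3 trk.py b90
```

```text
b90 n 16 mm median -0.05 quart [-0.14  0.3 ] px 0.27
```

>>> play_rows(steps=[{"grip":1.5,"offset":[-0.73,0.63,0],"twist":[0,0,0]},{"grip":1.5,"offset":[0,0,0],"twist":[0,0,0]},{"grip":1.5,"offset":[0,0,0],"twist":[0,0,0]}])

```text
time: 8.25
position: [0.5432, 0.2426, 0.1224]
tcp_rot: [2.221, 2.221, -0.001]
force: [-0.9, -2.2, 7.5]
width: 0.0172
gripper_force: 34.8
```

```bash
python3 trk.py b100
```

```text
b100 n 17 mm median 1.12 quart [0.89 1.56] px 0.71
```

The carriage began to move at about 96° of wheel turn (now 100°, about 1.1 mm). Continue.

>>> play_rows(steps=[{"grip":1.5,"offset":[-0.82,0.49,0],"twist":[0,0,0]},{"grip":1.5,"offset":[-0.9,0.34,0],"twist":[0,0,0]},{"grip":1.5,"offset":[0,0,0],"twist":[0,0,0]},{"grip":1.5,"offset":[0,0,0],"twist":[0,0,0]}])

```text
time: 8.7
position: [0.5512, 0.2255, 0.1224]
tcp_rot: [2.221, 2.222, -0.001]
force: [-2.8, -1.7, 8.7]
width: 0.0169
gripper_force: 34.9
```

```bash
python3 trk.py b120
```

```text
b120 n 15 mm median 6.68 quart [6.59 6.85] px 4.22
```

>>> play_rows(steps=[{"grip":1.5,"offset":[-0.94,0.18,0],"twist":[0,0,0]},{"grip":1.5,"offset":[-0.96,0.01,0],"twist":[0,0,0]},{"grip":1.5,"offset":[0,0,0],"twist":[0,0,0]},{"grip":1.5,"offset":[0,0,0],"twist":[0,0,0]}])

```text
time: 9.15
position: [0.5529, 0.2062, 0.1224]
tcp_rot: [2.221, 2.222, -0.002]
force: [-3.2, 0.3, 7.7]
width: 0.0168
gripper_force: 34.8
```

```bash
python3 trk.py b140
```

```text
b140 n 15 mm median 12.21 quart [11.63 12.55] px 7.67
```

>>> play_rows(steps=[{"grip":1.5,"offset":[-0.95,-0.15,0],"twist":[0,0,0]},{"grip":1.5,"offset":[-0.9,-0.32,0],"twist":[0,0,0]},{"grip":1.5,"offset":[0,0,0],"twist":[0,0,0]},{"grip":1.5,"offset":[0,0,0],"twist":[0,0,0]}])

```text
time: 9.6
position: [0.5479, 0.1876, 0.1224]
tcp_rot: [-2.221, -2.222, 0.002]
force: [-4.5, 1.4, 9.4]
width: 0.0171
gripper_force: 34.8
```

```bash
python3 trk.py b160
```

```text
b160 n 14 mm median 17.84 quart [17.29 18.29] px 11.61
```

>>> play_rows(steps=[{"grip":1.5,"offset":[-0.84,-0.47,0],"twist":[0,0,0]},{"grip":1.5,"offset":[-0.74,-0.61,0],"twist":[0,0,0]},{"grip":1.5,"offset":[-0.63,-0.73,0],"twist":[0,0,0]},{"grip":1.5,"offset":[-0.49,-0.82,0],"twist":[0,0,0]},{"grip":1.5,"offset":[0,0,0],"twist":[0,0,0]},{"grip":1.5,"offset":[0,0,0],"twist":[0,0,0]}])

```text
time: 10.25
position: [0.5217, 0.1613, 0.1224]
tcp_rot: [-2.22, -2.222, -0.0]
force: [-2.5, 3.5, 6.0]
width: 0.0172
gripper_force: 34.7
```

```bash
python3 trk.py b200
```

```text
b200 n 19 mm median 28.77 quart [28.09 29.52] px 18.14
```

>>> play_rows(steps=[{"grip":1.5,"offset":[-0.34,-0.9,0],"twist":[0,0,0]},{"grip":1.5,"offset":[-0.18,-0.94,0],"twist":[0,0,0]},{"grip":1.5,"offset":[-0.01,-0.96,0],"twist":[0,0,0]},{"grip":1.5,"offset":[0.15,-0.95,0],"twist":[0,0,0]},{"grip":1.5,"offset":[0,0,0],"twist":[0,0,0]},{"grip":1.5,"offset":[0,0,0],"twist":[0,0,0]}])

```text
time: 10.9
position: [0.4851, 0.1574, 0.1224]
tcp_rot: [2.221, 2.222, 0.001]
force: [0.8, 4.0, 4.3]
width: 0.0168
gripper_force: 34.6
```

```bash
python3 trk.py b240
```

```text
b240 n 20 mm median 40.0 quart [38.65 40.6 ] px 25.25
```

Matches the 96° take-up; target total is 276°, so 36° more.

>>> play_rows(steps=[{"grip":1.5,"offset":[0.32,-0.9,0],"twist":[0,0,0]},{"grip":1.5,"offset":[0.47,-0.84,0],"twist":[0,0,0]},{"grip":1.5,"offset":[0.61,-0.74,0],"twist":[0,0,0]},{"grip":1.5,"offset":[0.43,-0.39,0],"twist":[0,0,0]},{"grip":1.5,"offset":[0,0,0],"twist":[0,0,0]},{"grip":1.5,"offset":[0,0,0],"twist":[0,0,0]},{"grip":1.5,"offset":[0,0,0],"twist":[0,0,0]}])

```text
time: 11.65
position: [0.4564, 0.175, 0.1224]
tcp_rot: [2.221, 2.221, -0.001]
force: [0.3, 0.3, 8.6]
width: 0.017
gripper_force: 34.9
```

```bash
python3 trk.py b276
python3 - <<'E'
from plant import r
import numpy as np
p=r.get_state()["position"][:2]-[.4984,.2111];print(np.linalg.norm(p),np.degrees(np.arctan2(p[1],p[0])))
E
```

```text
b276 n 20 mm median 49.82 quart [48.14 50.59] px 31.74
0.0553996487947368 -139.2882325714541
```

Travel is about 49.8 mm: release and lift.

>>> play_rows(steps=[{"grip":6,"offset":[0,0,0],"twist":[0,0,0]},{"grip":6,"offset":[0,0,0],"twist":[0,0,0]},{"grip":6,"offset":[0,0,0],"twist":[0,0,0]},{"grip":6,"offset":[0,0,0],"twist":[0,0,0]},{"grip":6,"offset":[0,0,-2],"twist":[0,0,0]},{"grip":6,"offset":[0,0,-3],"twist":[0,0,0]},{"grip":6,"offset":[0,0,-4],"twist":[0,0,0]},{"grip":6,"offset":[0,0,-4],"twist":[0,0,0]},{"grip":6,"offset":[0,0,0],"twist":[0,0,0]},{"grip":6,"offset":[0,0,0],"twist":[0,0,0]}])

```text
time: 12.7
position: [0.4562, 0.1759, 0.2529]
tcp_rot: [2.22, 2.221, 0.002]
force: [-0.3, 0.4, 0.6]
width: 0.0599
gripper_force: 0.0
```

```bash
python3 trk.py end
python3 - <<'E'
from h import *
from plant import r
c=r.calibration("scene")
# red handles: start/end, scene camera
for n in("scene0","s_end"):
    im=cv2.cvtColor(cv2.imread(f"pics/{n}.png"),cv2.COLOR_BGR2HSV)
    m=((im[...,0]<8)|(im[...,0]>172))&(im[...,1]>170)&(im[...,2]>50)
    k,_,st,ce=cv2.connectedComponentsWithStats(m.astype(np.uint8))
    print(n,[(st[i,4],ce[i].round(1)) for i in range(1,k) if st[i,4]>15])
E
```

```text
end n 20 mm median 49.74 quart [48.16 50.61] px 31.75
scene0 [(np.int32(243), array([279.5, 175.6])), (np.int32(245), array([514.7, 230.9])), (np.int32(18), array([375.9, 344.3]))]
s_end [(np.int32(244), array([279.6, 175.3])), (np.int32(249), array([466. , 211.4])), (np.int32(20), array([357.1, 368.9]))]
```

View pics/s_end.png

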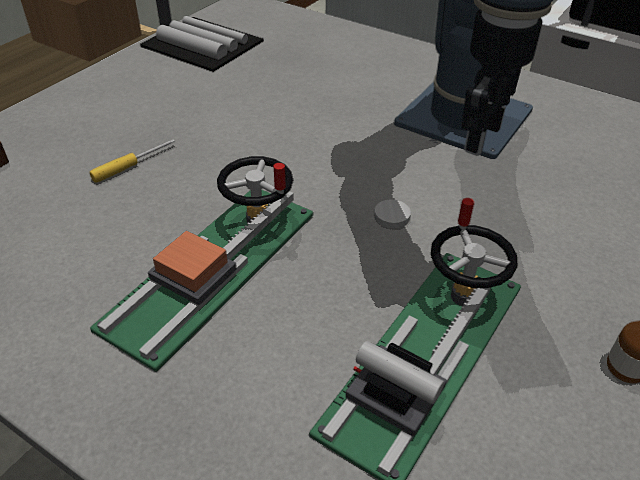

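The bar carriage has moved about 50 mm, with the bar now at (400,372). The spare crank is still at (279,175), and the gripper is clear of everything.

```bash
python3 -c "
from plant import r
print(r.hand_in())"
```

```text
the job is handed in; nothing more can be done
None
```

The carriage with the steel bar moved on by about 50 mm (camera reading 49.7 mm), half a turn counted from where the slack ran out at about 96°; the copper-slab wheel was left alone, the handle is released, and the job is handed in.

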